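# Turn the accessory box against the post and press it home

## Robot

A 6-joint arm with a two-finger parallel gripper is mounted at the origin on the work surface. World frame = base frame: x ahead of the robot, y to its left, z up, the work surface at z = 0. Lengths are in m, angles in rad, forces in N, time in s.
With the tool pointing down it reaches from about 0.35 to 0.975 m from the base axis. Payload 4.9 kg.
Tool frame: the origin (TCP) lies at the very end of the fingers, on their centre line; the grasp point (between the pads) lies 19 mm behind it; z points along the fingers, y is the line along which they close (so a half turn about z gives the same grasp; the last joint's range is limited). The gripper opens to 85 mm and grips with 20 to 120 N. Pads are 22 mm wide; open, the fingers measure 114 mm over their backs; the gripper's body (76 mm by 85 mm) begins 54 mm behind the grasp point. The pads swing forward as they close: fully open they stand 13 mm farther back than shut.
Start: joints at [-1.353, 0.053, 1.613, -0, 1.476, -0.119], TCP at [0.207, -0.59, 0.231] pointing down, gripper open.
Joint ranges: [-3.01, 3.01], [-1.01, 2.22], [0.06, 2.58], [-1.02, 4.17], [0.09, 2.62], [-3.14, 3.14]. Speed limits (rad/s): [2.57, 2.57, 3.14, 3.14, 3.14, 3.14].

## Interface

Orientations are given as a unit quaternion [w, x, y, z].
In Python, from plant import manip gives the robot as it stands.
- The arm moves only by the tool play_rows, never from a script. Its argument "series" is a list that holds one entry, the list of rows, each a list of 7 numbers: the shift along the world's x, y, z in m, then the turn, a rotation vector about the world's x, y, z in degrees, then the opening, from 0 (shut) to 1 (fully open). In form: [[[dx, dy, dz, rx, ry, rz, grip], ...]]. A call has 1 to 10 rows; each row shifts and turns the commanded pose from where the row before left it; what a row does not reach is not made up. A row lasts 1/10 s, in which the tool goes at most 50 mm and 8.59 degrees, less where a joint would pass 70% of its speed; a pose out of reach is approached as far as the arm can. A call with a gripper value outside its range is refused whole. The fingers move at their own pace and stop on an object; the grip force is fixed at half the most. Time passes only in rows, so rows that do not move let the fingers close. It gives the time, the measured TCP pose, the force, the opening and the grip force at its end, in the units of the state.
- manip.state(): the state, without advancing time (a new reading comes with each control period).
- manip.grab_frame(name): name is "scene" or "top"; returns a dict with "frame" (400x640x3 uint8, blue, green, red), "mtx" (3x3 intrinsics, pixels), "k1" (the pictures are not rectified: a ray, as slopes to the right and down, at radius r is drawn at 1 + k1 r^2 times it, then the intrinsics apply), "R" (3x3) and "t" (3): a world point X has camera coordinates R X + t. Camera axes: x right, y down, z forward; pixel columns grow to the right and rows downward; lengths in m; the calibration is good to about 2 mm. A picture is of the moment at which its call begins. There is no depth.
- manip.job_done(): hands the job in; it is judged then, once.
The state is a dict: "time": time; "joint_pos": joint angles; "joint_vel": joint speeds; "joint_efforts": joint torques, N m; "tool_pos": TCP position; "tool_rot": TCP orientation; "contact_force": force on the tool from outside, world axes, zero at the start; "ft_torque": the same for the moment, N m; "gripper_width": opening from 0.0 (shut) to 1.0 (fully open); "grasp_force": force on a finger pad.
Only numpy, scipy, OpenCV 4.12 (cv2) and the standard library are available. Lean on these libraries where they do the work, as an engineer would, in place of code of your own. Each camera call takes 0.05 s, during which the arm holds its last target. There are 200 camera calls.

## Task

The square accessory box on the wardrobe counter stands with its drawer facing sideways. Without lifting it, push it against the steel post so that it pivots a quarter turn round the post and the drawer comes to face the open side opposite the back rail; then slide it along the fence fully home into the corner, flush with the fence and the back rail, and press it against the back rail with a steady push of about 10 N for a good second. Be gentle throughout: never push it against anything with more than 30 N, and leave the bottle, dish and brush alone.

Things in the scene. Friction and masses are not known exactly. Their poses are not given: they have to be found in the camera images.
- corner: Fixed wooden corner. Origin: on the counter at the post's axis; x runs along the fence, y left, z up. Fence: 45 mm high, x = 0 to 165 mm, its right face at y = -8 mm, in line with the post's right side. The back rail (152 x 12 x 45 mm high) stands square to it; clamped firmly with its face somewhere between x = 119 and 139 mm, not measured: find it by feel. -x and -y sides are open.
- post: Fixed upright polished steel post at the open (near) end of the fence, 16 mm diameter, 64 mm high; origin at its foot, on its axis.
- box: Loose square box of dark lacquered wood (friction about 0.3), 100 x 100 x 60 mm high, about 0.5 kg. Origin: centre of its underside. -x face: drawer front; z up. At the start its x axis points about along the corner's -y and its +y face looks at the post, 10 to 30 mm away and 10 to 25 mm from the drawer-side edge. At the end its axes are parallel to the corner's. Sliding takes 2 to 6 N.
- box_pull (a point): Middle of the front of the drawer pull, a solid flat bar 80 mm wide, 16 mm high, standing 8 mm proud of the drawer front at 26 to 42 mm height; 58 mm from the box's centre along its -x. It may be pushed upon.
- scent: Bystander: amber bottle, 48 mm diameter, 100 mm high; origin under its centre. Right of the work.
- dish: Bystander: white bowl, 90 mm diameter, 35 mm high; origin under its centre. Left of the fence.
- brush: Bystander: brush lying on the counter, right of the work; origin under it.
There are look-alikes about, which are no part of the job. Of the things that look like the box, the middle-sized one is meant.

How it is judged:
On the way, in this order (a step that is already met when the one before it is completed fails the run):
1. the box is pivoting on the post: 30 to 60 degrees round and pressed against the post (contact force between box and post above 0.3 N and angle between the x axis of box and the x axis of corner, either way round between 0.52 and 1.05 rad), for 0.1 s.
2. the box is turned square, drawer towards the open side, right of the post (angle between the x axis of box and the x axis of corner, either way round below 0.12 rad and y of box in the frame of corner below -0.05 m and x of box_pull in the frame of corner below 0.04 m), for 0.1 s.
3. the box, square to the corner, is pressed on the back rail with 4 to 18 N for 0.8 s (contact force between box and back_rail_c0 between 4 and 18 N and angle between the x axis of box and the x axis of corner, either way round below 0.05 rad), for 0.8 s.
At the end, for the whole second after the job is handed in: The box stands at rest and upright in the corner, within 3 mm of the back rail and 4 mm of the fence, square to them within 0.04 rad, with its drawer towards the open side; nothing touches it but the counter and the corner (x of back_rail_c0 in the frame of box between 0.05 and 0.059 m and y of box in the frame of corner between -0.062 and -0.055 m and angle between the x axis of box and the x axis of corner, either way round below 0.04 rad and x of box_pull in the frame of corner below 0.045 m and angle between box's own z axis and vertical below 0.05 rad and linear speed of box below 0.01 m/s).
It fails at once if the box is pushed against the corner (post, fence or rail) with more than 30 N (contact force between box and corner above 30 N).
It fails at once if the robot pushes the box with more than 30 N (contact force between box and the fingers above 30 N or contact force between box and the arm above 30 N).
It fails at once if the box is lifted or tipped (height (world z) of box above 0.012 m or angle between box's own z axis and vertical above 0.2 rad).
It fails at once if the bottle, dish or brush is moved by more than 15 mm (distance of any of scent, dish, brush from where it was at the start of the episode above 0.015 m).
It also fails if it takes over 72 s, if anything falls off the work surface, if the arm or the gripper's body presses on something with over 40 N, if the wrist force passes 120 N, or if a joint passes its speed limit or range.

## Working session

There is one attempt and no reset: what is moved stays moved. The work goes in short steps, Python scripts to look and compute and a tool call to move; the robot and the scene stay as the last step left them, time stands still between calls to the robot, and variables do not carry over. Pictures are saved under pics/ and viewed, at most 10 in all, crops included, and the job is handed in when it is done.

Besides the shell and the picture viewer there is one more tool, called as a command line: name --argument value ..., lists and objects as JSON in quotes. play_rows: Moves the arm, as the interface text tells. Its arguments: {"type":"object","properties":{"series":{"type":"array"}},"required":["series"]}

```bash
mkdir -p pics; ls; python3 - <<'E'
from plant import manip
import cv2
for n in("scene","top"):
    f=manip.grab_frame(n); cv2.imwrite(f"pics/{n}0.png",f["frame"]); print(n,f["mtx"].tolist(),f["k1"],f["R"].round(4).tolist(),f["t"].round(4).tolist())
    import pickle; pickle.dump(f,open(f"{n}0.pkl","wb"))
print(manip.state())
E
```

```text
pics
scene [[437.98730215930095, 0.0, 310.36251399558154], [0.0, 437.98730215930095, 193.49863327858108], [0.0, 0.0, 1.0]] 0.0376907188436054 [[-0.5923, 0.8056, -0.0133], [0.618, 0.4437, -0.649], [-0.5169, -0.3927, -0.7607]] [0.3839, -0.2871, 1.4789]
top [[442.33932777791887, 0.0, 321.8476045103446], [0.0, 442.33932777791887, 196.2803446870427], [0.0, 0.0, 1.0]] 0.0077138367828935035 [[0.0331, -0.9994, 0.0034], [-0.9785, -0.0332, -0.2036], [0.2036, 0.0034, -0.9791]] [-0.0735, 0.56, 0.9329]
{'time': 0.1, 'joint_pos': array([-1.35302876e+00,  5.33120365e-02,  1.61414274e+00,  1.17865483e-05,
        1.47595526e+00, -1.19010442e-01]), 'joint_vel': array([ 0.00099415, -0.00217298, -0.00271324,  0.00022911, -0.00067721,
       -0.00076131]), 'joint_efforts': array([ 1.18174128e-03, -3.94901526e+01, -3.71363068e+01,  2.89287834e-05,
        3.89887151e-03,  1.21625717e-05]), 'tool_pos': array([ 0.2064087 , -0.58935541,  0.23018113]), 'tool_rot': array([-9.07870344e-04,  9.85855728e-01,  1.67593731e-01, -3.89923623e-05]), 'contact_force': array([-0.25159332,  0.91232232, -0.06149057]), 'ft_torque': array([0.02604082, 0.01087352, 0.01320605]), 'grasp_force': 0.0, 'gripper_width': 0.9953496936648737}
```

View pics/scene0.png

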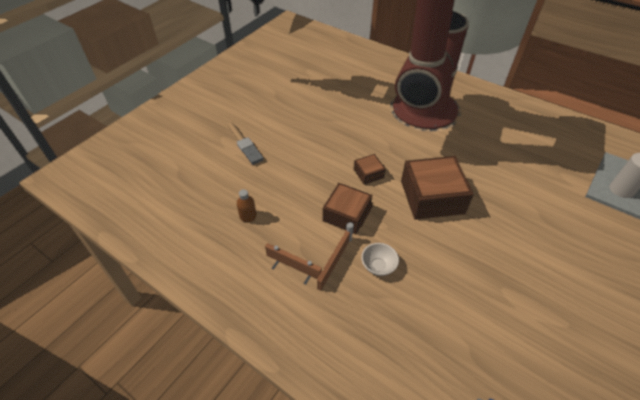

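View pics/top0.png

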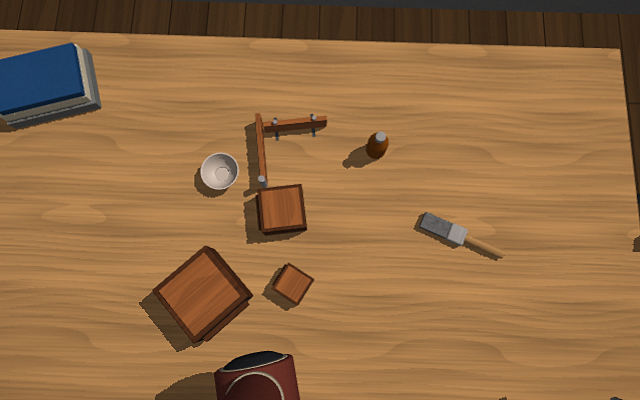

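Middle box: scene (348,206) and top (282,209). The look-alikes are the big one, scene (437,187) / top (203,293), and the small one, scene (369,168) / top (292,284). I choose the middle-sized one, beside the post, and check it in a crop.

```bash
cat > h.py <<'E'
import numpy as np,cv2,pickle
def ray(f,uv):
    K=f["mtx"];d=(np.array(uv,float)-K[:2,2])/[K[0,0],K[1,1]]
    s=d.copy()
    for _ in range(10): s=d/(1+f["k1"]*(s@s))
    R=np.array(f["R"]);c=-R.T@np.array(f["t"]);return c,R.T@np.array([s[0],s[1],1])
def hit(f,uv,z):
    c,v=ray(f,uv);return (c+v*(z-c[2])/v[2])[:2]
def proj(f,X):
    p=np.array(f["R"])@np.array(X,float)+np.array(f["t"]);s=p[:2]/p[2];s=s*(1+f["k1"]*(s@s));return f["mtx"][:2,:2]@s+f["mtx"][:2,2]
E
python3 - <<'E'
import pickle,cv2
t=pickle.load(open("top0.pkl","rb"))["frame"]
cv2.imwrite("pics/c1.png",cv2.resize(t[100:245,195:345],None,fx=4,fy=4,interpolation=cv2.INTER_CUBIC))
s=pickle.load(open("scene0.pkl","rb"))["frame"]
cv2.imwrite("pics/c2.png",cv2.resize(s[170:300,255:405],None,fx=4,fy=4,interpolation=cv2.INTER_CUBIC))
E
```

```text
(no output)
```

View pics/c1.png

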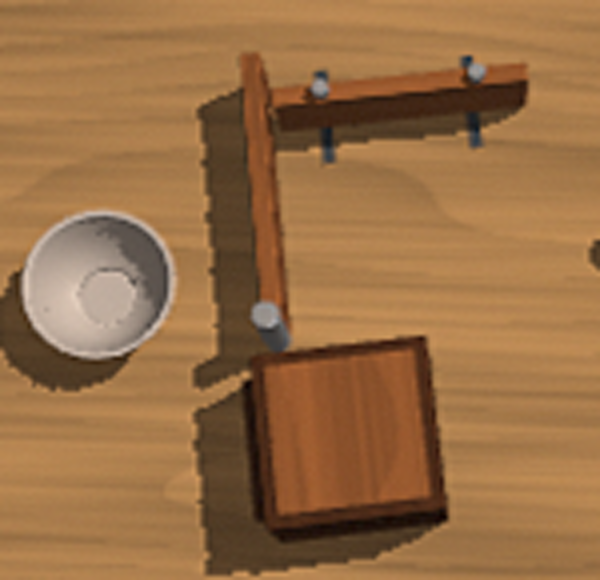

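View pics/c2.png

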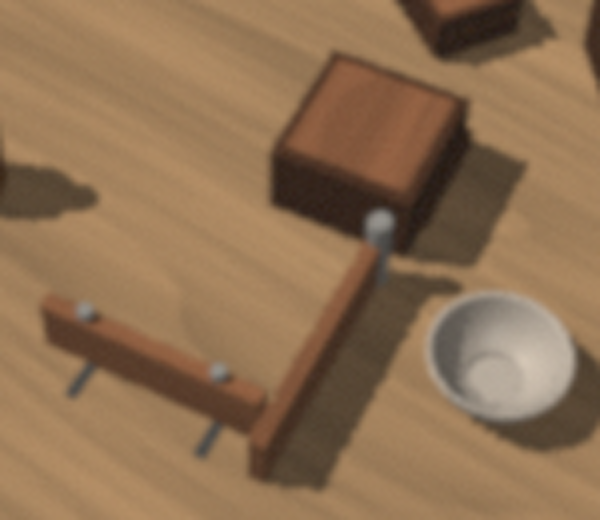

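```bash
python3 - <<'E'
from h import *
T=pickle.load(open("top0.pkl","rb"));S=pickle.load(open("scene0.pkl","rb"))
t=lambda u,v,z:hit(T,(194.9+u/4-.0,99.9+v/4),z).round(4)
s=lambda u,v,z:hit(S,(254.9+u/4,169.9+v/4),z).round(4)
print("post",t(265,313,.064),s(380,218,.064))
print("fence far R/L",t(261,53,.045),t(240,55,.045),"near R",t(287,318,.045), "scene fence far",s(250,440,.045),s(272,448,.045),"near",s(362,250,.045))
print("rail", t(275,105,.045),t(527,80,.045),"back",t(272,92,.045),t(527,64,.045),"scene",s(42,300,.045),s(267,400,.045))
b=[t(*p,.06) for p in((253,357),(425,338),(445,508),(267,527))];c=[s(*p,.06) for p in((405,195),(273,150),(335,53),(467,100))]
for q in(b,c):
    print(q,np.mean(q,0),[round(float(np.linalg.norm(q[i]-q[i-3])),4) for i in range(4)])
f0=np.mean([t(60+42,285,.035)],0);print("dish",f0)
E
```

```text
post [0.5977 0.0827] [0.5955 0.0844]
fence far R/L [0.76   0.0974] [0.7584 0.1097] near R [0.5999 0.0727] scene fence far [0.7601 0.1032] [0.7569 0.1164] near [0.6106 0.082 ]
rail [0.728  0.0872] [ 0.7486 -0.0599] back [0.736  0.0895] [ 0.7586 -0.0596] scene [ 0.7566 -0.0565] [0.7329 0.0959]
[array([0.5731, 0.0884]), array([ 0.5873, -0.0074]), array([ 0.4917, -0.0225]), array([0.4779, 0.0748])] [0.5325   0.033325] [0.0968, 0.0968, 0.0983, 0.0962]
[array([0.5686, 0.0859]), array([ 0.5876, -0.0026]), array([ 0.4946, -0.017 ]), array([0.4785, 0.0768])] [0.532325 0.035775] [0.0905, 0.0941, 0.0952, 0.0906]
dish [0.6183 0.1822]
```

Crop c1 shows the chosen box with its top corners at (253,357), (425,338), (445,508) and (267,527), and the post top at (265,313). The side facing the post and the drawer side on the left agree with the description, and the sides measure about 97 mm. The corner's yaw is about 8.3° and the post is at (0.597, 0.084).

play_rows --series '[[[0.016, 0.036, 0, 0, 0, -1.1, 0], [0.016, 0.036, 0, 0, 0, -1.1, 0], [0.016, 0.036, 0, 0, 0, -1.1, 0], [0.016, 0.036, 0, 0, 0, -1.1, 0], [0.016, 0.036, 0, 0, 0, -1.1, 0], [0.016, 0.036, 0, 0, 0, -1.1, 0], [0.016, 0.036, 0, 0, 0, -1.1, 0], [0.016, 0.036, 0, 0, 0, -1.1, 0], [0.016, 0.036, 0, 0, 0, -1.1, 0], [0.016, 0.036, 0, 0, 0, -1.1, 0]]]'

```text
time: 1.1
tool_pos: [0.3667, -0.2282, 0.2309]
tool_rot: [-0.0, 0.997, 0.072, -0.0]
contact_force: [0.8, 0.0, 0.0]
gripper_width: -0.004
grasp_force: 0.0
```

play_rows --series '[[[0.015, 0.036, -0.02, 0, 0, 0, 0], [0.015, 0.036, -0.02, 0, 0, 0, 0], [0.015, 0.036, -0.02, 0, 0, 0, 0], [0.015, 0.036, -0.02, 0, 0, 0, 0], [0.015, 0.036, -0.02, 0, 0, 0, 0], [0.015, 0.036, -0.02, 0, 0, 0, 0], [0, 0, 0, 0, 0, 0, 0]]]'

```text
time: 1.8
tool_pos: [0.4547, -0.01, 0.1076]
tool_rot: [-0.001, 0.997, 0.075, -0.003]
contact_force: [-0.2, -0.8, -0.1]
gripper_width: -0.001
grasp_force: 0.0
```

```bash
python3 - <<'E'
from h import *
from plant import manip
T=pickle.load(open("top0.pkl","rb"))
print("bottle",hit(T,(376,155),.0),"small",hit(T,(292,284),.03),"big",hit(T,(250,293),.08), "brush", hit(T,(425,215),0))
print(manip.state())
E
```

```text
bottle [ 0.68057819 -0.18214668] small [0.36767802 0.00475116] big [0.34600756 0.08846251] brush [ 0.53740048 -0.29860676]
{'time': 1.8, 'joint_pos': array([-1.86606341e-01, -2.55442360e-01,  2.11155382e+00,  1.26670159e-03,
        1.29230419e+00,  1.23363870e+00]), 'joint_vel': array([-0.0673303 , -0.04148292, -0.01733623, -0.04233789,  0.03655007,
       -0.05186711]), 'joint_efforts': array([  1.4378586 , -23.51949871, -35.89137554,   0.27675807,
        -0.29074196,   0.30544317]), 'tool_pos': array([ 0.4547011 , -0.00999158,  0.10757722]), 'tool_rot': array([-0.00147084,  0.99717537,  0.07502843, -0.00313768]), 'contact_force': array([-0.17895068, -0.78729263, -0.05825497]), 'ft_torque': array([-0.02748302,  0.05700568,  0.00330908]), 'grasp_force': 0.0, 'gripper_width': -0.0010296670783922596}
```

play_rows --series '[[[-0.0046, 0.032, -0.013, 0, 0, 0, 0], [0, 0, -0.02, 0, 0, 0, 0], [0, 0, -0.02, 0, 0, 0, 0], [0, 0, -0.02, 0, 0, 0, 0], [0, 0, -0.02, 0, 0, 0, 0], [0.005, 0.0007, 0, 0, 0, 0, 0], [0.005, 0.0007, 0, 0, 0, 0, 0], [0.005, 0.0007, 0, 0, 0, 0, 0], [0.003, 0.0004, 0, 0, 0, 0, 0], [0.002, 0.0003, 0, 0, 0, 0, 0]]]'

```text
time: 2.8
tool_pos: [0.4729, 0.0208, 0.0193]
tool_rot: [0.0, 0.997, 0.072, 0.001]
contact_force: [-2.4, -1.3, 0.6]
gripper_width: -0.001
grasp_force: 0.0
```

play_rows --series '[[[0.003, 0.0004, 0, 0, 0, 0, 0], [0.003, 0.0004, 0, 0, 0, 0, 0], [0.003, 0.0004, 0, 0, 0, 0, 0], [0.002, 0.0003, 0, 0, 0, 0, 0]]]'

```text
time: 3.2
tool_pos: [0.4831, 0.0225, 0.0184]
tool_rot: [0.0, 0.997, 0.072, -0.0]
contact_force: [-2.3, -0.6, 3.1]
gripper_width: -0.0
grasp_force: 0.0
```

play_rows --series '[[[0.002, 0.0003, 0, 0, 0, 0, 0], [0.002, 0.0003, 0, 0, 0, 0, 0]]]'

```text
time: 3.4
tool_pos: [0.4859, 0.0228, 0.0182]
tool_rot: [0.0, 0.997, 0.073, -0.002]
contact_force: [-12.0, -3.6, 9.5]
gripper_width: 0.001
grasp_force: 0.0
```

```bash
cat > look.py <<'E'
import sys
from h import *
from plant import manip
f=manip.grab_frame("top");pickle.dump(f,open("t.pkl","wb"))
cv2.imwrite("pics/%s.png"%sys.argv[1],cv2.resize(f["frame"][90:240,190:400],None,fx=3.8,fy=3.8,interpolation=cv2.INTER_CUBIC))
s=manip.state();p=np.array(s["tool_pos"])[:2]-[.5966,.0836]
print(p@[.9895,.1445],p@[-.1445,.9895],s["tool_pos"],s["contact_force"],s["time"])
E
python3 look.py a
```

```text
-0.11831499272326679 -0.04416531552338297 [0.48590815 0.02280133 0.01812871] [-7.40111975 -1.70839053  5.16265222] 3.45
```

View pics/a.png

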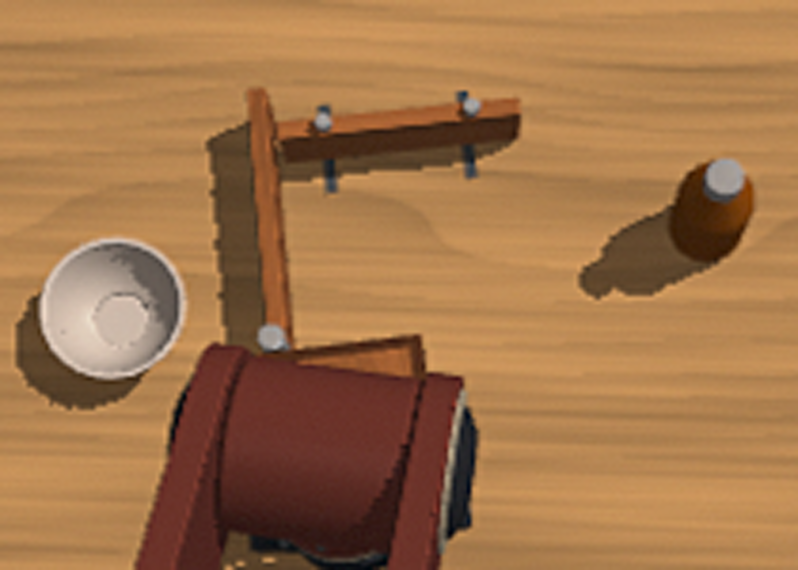

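```bash
python3 - <<'E'
import numpy as np
def Q(f,s,d):
    f=np.radians(f);th=np.radians(8.3)
    v=-d*np.array([np.cos(f),np.sin(f)])+s*np.array([np.sin(f),-np.cos(f)])
    return np.array([.5966,.0836])+np.array([[np.cos(th),-np.sin(th)],[np.sin(th),np.cos(th)]])@v
for a in range(0,90,6): print(a,Q(a,70,118.5/1).round(0) if 0 else (Q(a,.07,.1185).round(4)),(((Q(a+6,.07,.1185)-Q(a,.07,.1185))/2).round(4)))
print(Q(90,.07,.1185))
E
```

```text
0 [ 0.4894 -0.0028] [ 0.0048 -0.0054]
6 [ 0.4991 -0.0135] [ 0.0053 -0.0048]
12 [ 0.5097 -0.0232] [ 0.0058 -0.0042]
18 [ 0.5214 -0.0317] [ 0.0062 -0.0036]
24 [ 0.5338 -0.0389] [ 0.0066 -0.0029]
30 [ 0.547  -0.0448] [ 0.0068 -0.0022]
36 [ 0.5607 -0.0493] [ 0.007  -0.0015]
42 [ 0.5748 -0.0523] [ 0.0072 -0.0008]
48 [ 0.5891 -0.0538] [ 0.0072 -0.    ]
54 [ 0.6035 -0.0539] [0.0072 0.0007]
60 [ 0.6178 -0.0524] [0.007  0.0015]
66 [ 0.6319 -0.0494] [0.0069 0.0022]
72 [ 0.6456 -0.045 ] [0.0066 0.0029]
78 [ 0.6588 -0.0392] [0.0062 0.0036]
84 [ 0.6713 -0.032 ] [0.0058 0.0042]
[ 0.68297302 -0.02355387]
```

play_rows --series '[[[-0.008, -0.001, 0.003, 0, 0, 0, 0], [0.004, -0.026, 0, 0, 0, 0, 0], [0.005, 0.0007, 0, 0, 0, 0, 0]]]'

```text
time: 3.75
tool_pos: [0.4884, -0.0047, 0.0217]
tool_rot: [0.0, 0.997, 0.071, 0.001]
contact_force: [0.6, 0.2, 1.1]
gripper_width: 0.001
grasp_force: 0.0
```

play_rows --series '[[[0.006, -0.0053, 0, 0, 0, 3, 0], [0.005, -0.0053, 0, 0, 0, 3, 0], [0.0053, -0.0048, 0, 0, 0, 3, 0], [0.0053, -0.0048, 0, 0, 0, 3, 0]]]'

```text
time: 4.15
tool_pos: [0.5097, -0.0231, 0.0212]
tool_rot: [-0.0, 0.984, 0.177, 0.0]
contact_force: [-1.1, 0.7, 0.5]
gripper_width: 0.0
grasp_force: 0.5
```

play_rows --series '[[[0.0058, -0.0042, 0, 0, 0, 3, 0], [0.0058, -0.0042, 0, 0, 0, 3, 0], [0.0062, -0.0036, 0, 0, 0, 3, 0], [0.0062, -0.0036, 0, 0, 0, 3, 0]]]'

```text
time: 4.55
tool_pos: [0.5337, -0.0388, 0.0212]
tool_rot: [-0.0, 0.96, 0.279, 0.0]
contact_force: [-1.0, -1.5, 1.3]
gripper_width: -0.0
grasp_force: 0.5
```

play_rows --series '[[[0.0066, -0.0029, 0, 0, 0, 3, 0], [0.0066, -0.0029, 0, 0, 0, 3, 0], [0.0068, -0.0022, 0, 0, 0, 3, 0], [0.0068, -0.0022, 0, 0, 0, 3, 0]]]'

```text
time: 4.95
tool_pos: [0.561, -0.0489, 0.0214]
tool_rot: [0.0, 0.926, 0.378, 0.001]
contact_force: [-2.7, -1.1, -0.4]
gripper_width: -0.003
grasp_force: 0.6
```

```bash
python3 look.py b
```

```text
-0.053474642703654464 -0.12656554693306443 [ 0.56197523 -0.04936496  0.02173247] [-1.02090217  0.02195298  0.61822492] 5.0
```

View pics/b.png

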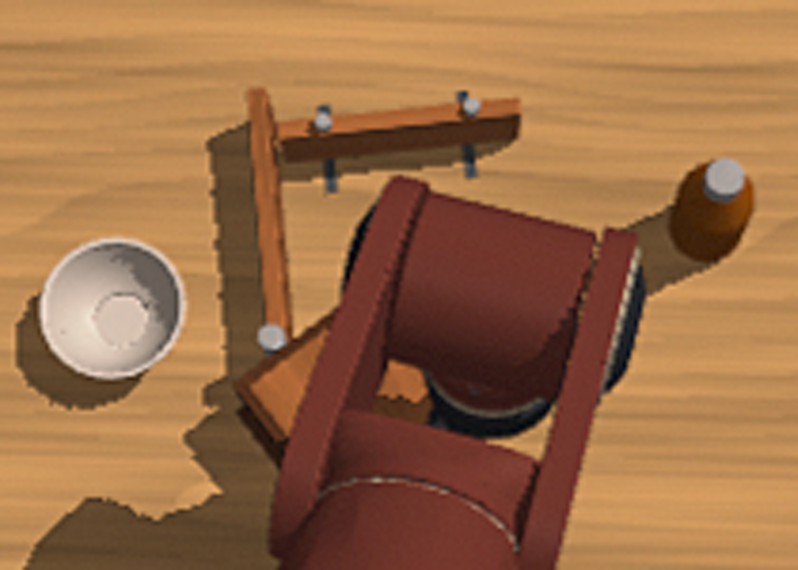

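play_rows --series '[[[0.007, -0.0015, 0, 0, 0, 3, 0], [0.007, -0.0015, 0, 0, 0, 3, 0], [0.0072, -0.0006, 0, 0, 0, 3, 0], [0.0072, -0.0006, 0, 0, 0, 3, 0], [0.0072, 0.0002, 0, 0, 0, 3, 0], [0.0072, 0, 0, 0, 0, 3, 0]]]'

```text
time: 5.6
tool_pos: [0.6036, -0.0528, 0.0214]
tool_rot: [0.0, 0.856, 0.518, 0.0]
contact_force: [0.0, 0.5, -0.2]
gripper_width: 0.001
grasp_force: 0.0
```

play_rows --series '[[[0.0072, 0.0007, 0, 0, 0, 3, 0], [0.0072, 0.0007, 0, 0, 0, 3, 0], [0.007, 0.0015, 0, 0, 0, 3, 0], [0.007, 0.0015, 0, 0, 0, 3, 0]]]'

```text
time: 6.0
tool_pos: [0.632, -0.0483, 0.0214]
tool_rot: [0.0, 0.797, 0.604, 0.001]
contact_force: [1.1, -0.5, 0.1]
gripper_width: 0.001
grasp_force: 0.0
```

play_rows --series '[[[0.0069, 0.0022, 0, 0, 0, 3, 0], [0.0069, 0.0022, 0, 0, 0, 3, 0], [0.0066, 0.0029, 0, 0, 0, 3, 0], [0.0066, 0.0029, 0, 0, 0, 3, 0]]]'

```text
time: 6.4
tool_pos: [0.659, -0.0381, 0.0214]
tool_rot: [0.0, 0.729, 0.684, 0.0]
contact_force: [1.0, 0.1, 1.1]
gripper_width: 0.002
grasp_force: 0.0
```

```bash
python3 look.py c
```

```text
0.04507072015910534 -0.12916461665103127 [ 0.65986237 -0.03769682  0.02159078] [ 0.16886167 -0.15464386  0.4022568 ] 6.45
```

View pics/c.png

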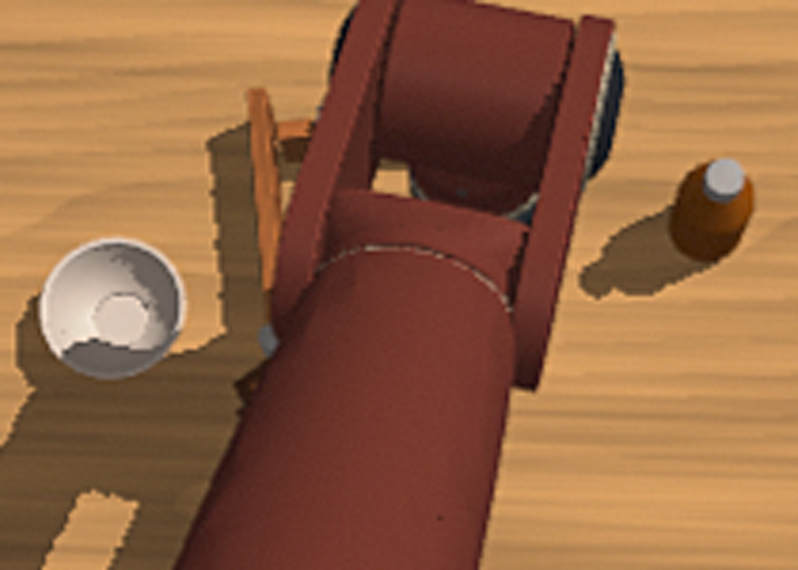

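The top view shows the arm covering the box; a dark box corner is still at (248,385), so the finger may have slipped off. I check in the scene camera.

```bash
python3 - <<'E'
from h import *
from plant import manip
f=manip.grab_frame("scene");pickle.dump(f,open("s.pkl","wb"))
cv2.imwrite("pics/d.png",cv2.resize(f["frame"][170:300,255:405],None,fx=4,fy=4,interpolation=cv2.INTER_CUBIC))
E
```

```text
(no output)
```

View pics/d.png

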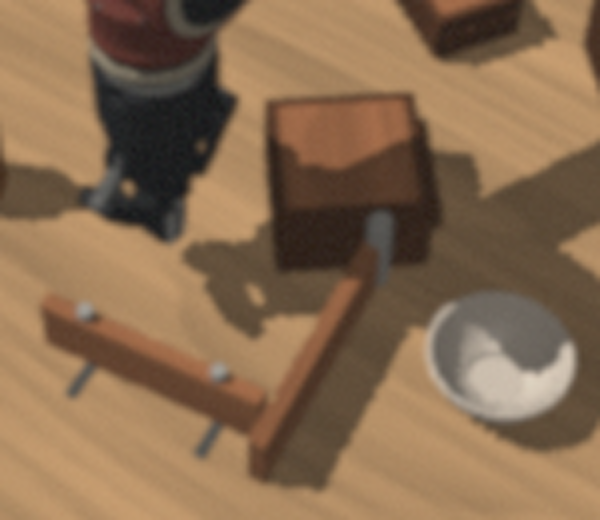

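The box stands turned only about 35–40° on the post (top corners at about (268,100), (413,95), (422,208) and (280,210)), and the fingers at (135,215) have slid off past its far end.

```bash
python3 - <<'E'
from h import *
S=pickle.load(open("s.pkl","rb"))
q=np.array([hit(S,(254.9+u/4,169.9+v/4),.06) for u,v in((268,100),(413,95),(422,208),(280,210))])-[.5966,.0836]
C=np.array([[.9895,.1445],[-.1445,.9895]])
q=q@C.T;print(q.round(4),q.mean(0))
for i in range(4):
    e=q[(i+1)%4]-q[i];print(np.linalg.norm(e),np.degrees(np.arctan2(e[1],e[0])))
print((proj(S,(.6599,-.0377,.0216))-[254.9,169.9])*4, (proj(S,(.5966,.0836,.064))-[254.9,169.9])*4)
E
```

```text
[[-0.0576 -0.1061]
 [-0.1055 -0.0229]
 [-0.0229  0.0199]
 [ 0.0195 -0.0583]] [-0.04163168 -0.0418478 ]
0.09598205484523553 119.96258314588736
0.09307218573454475 27.42163791581804
0.08898610333130183 -61.518932815578175
0.09072633388631847 -148.2060045931056
[163.85643937 233.12082639] [378.04902208 218.53070917]
```

```bash
python3 - <<'E'
import numpy as np
def Q(f,s,d):
    f=np.radians(f);th=np.radians(8.3)
    v=-d*np.array([np.cos(f),np.sin(f)])+s*np.array([np.sin(f),-np.cos(f)])
    return np.array([.5966,.0836])+np.array([[np.cos(th),-np.sin(th)],[np.sin(th),np.cos(th)]])@v
print(Q(30,.046,.130),Q(30,.046,.1185))
for i in range(9):
    a=lambda i:Q(30+2*i,.046-.00125*i,.118)
    print((a(i+1)-a(i)).round(4),a(i+1).round(4))
E
```

```text
[ 0.52308891 -0.03307099] [ 0.53211384 -0.02594353]
[ 0.003  -0.0012] [ 0.5355 -0.0269]
[ 0.0031 -0.0011] [ 0.5386 -0.028 ]
[ 0.0031 -0.0011] [ 0.5417 -0.0291]
[ 0.0031 -0.001 ] [ 0.5447 -0.03  ]
[ 0.0031 -0.0009] [ 0.5478 -0.0309]
[ 0.0031 -0.0008] [ 0.5508 -0.0318]
[ 0.0031 -0.0008] [ 0.5539 -0.0325]
[ 0.0031 -0.0007] [ 0.557  -0.0332]
[ 0.0031 -0.0006] [ 0.56   -0.0339]
```

play_rows --series '[[[0, 0, 0.035, 0, 0, 0, 0], [0, 0, 0.035, 0, 0, 0, 0], [-0.023, 0.0008, 0, 0, 0, -7.9, 0], [-0.023, 0.0008, 0, 0, 0, -7.9, 0], [-0.023, 0.0008, 0, 0, 0, -7.9, 0], [-0.023, 0.0008, 0, 0, 0, -7.9, 0], [-0.023, 0.0008, 0, 0, 0, -7.9, 0], [-0.023, 0.0008, 0, 0, 0, -7.9, 0], [0, 0, -0.035, 0, 0, 0, 0], [0, 0, -0.035, 0, 0, 0, 0]]]'

```text
time: 7.5
tool_pos: [0.5214, -0.034, 0.0224]
tool_rot: [0.001, 0.943, 0.332, 0.002]
contact_force: [0.1, -1.0, 0.2]
gripper_width: -0.002
grasp_force: 0.0
```

play_rows --series '[[[0.004, 0.003, 0, 0, 0, 0, 0], [0.004, 0.003, 0, 0, 0, 0, 0], [0.003, 0.002, 0, 0, 0, 0, 0]]]'

```text
time: 7.8
tool_pos: [0.5336, -0.0258, 0.0234]
tool_rot: [0.001, 0.943, 0.333, 0.002]
contact_force: [-0.1, 0.5, 0.5]
gripper_width: 0.002
grasp_force: 0.0
```

play_rows --series '[[[0.0031, -0.0008, 0, 0, 0, 2, 0], [0.0031, -0.0008, 0, 0, 0, 2, 0], [0.0031, -0.0008, 0, 0, 0, 2, 0], [0.0031, -0.0008, 0, 0, 0, 2, 0]]]'

```text
time: 8.2
tool_pos: [0.5456, -0.0295, 0.0236]
tool_rot: [0.001, 0.917, 0.399, 0.001]
contact_force: [-2.1, -2.1, 0.4]
gripper_width: 0.004
grasp_force: 1.3
```

play_rows --series '[[[0.0031, -0.0007, 0, 0, 0, 2, 0], [0.0031, -0.0007, 0, 0, 0, 2, 0], [0.0031, -0.0006, 0, 0, 0, 2, 0], [0.0031, -0.0006, 0, 0, 0, 2, 0]]]'

```text
time: 8.6
tool_pos: [0.5579, -0.0327, 0.0236]
tool_rot: [0.002, 0.887, 0.462, 0.0]
contact_force: [-2.6, -3.2, 0.6]
gripper_width: 0.001
grasp_force: 2.2
```

```bash
python3 - <<'E'
from h import *
from plant import manip
f=manip.grab_frame("scene");pickle.dump(f,open("s.pkl","wb"))
cv2.imwrite("pics/e.png",cv2.resize(f["frame"][170:300,255:405],None,fx=4,fy=4,interpolation=cv2.INTER_CUBIC))
E
```

```text
(no output)
```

View pics/e.png

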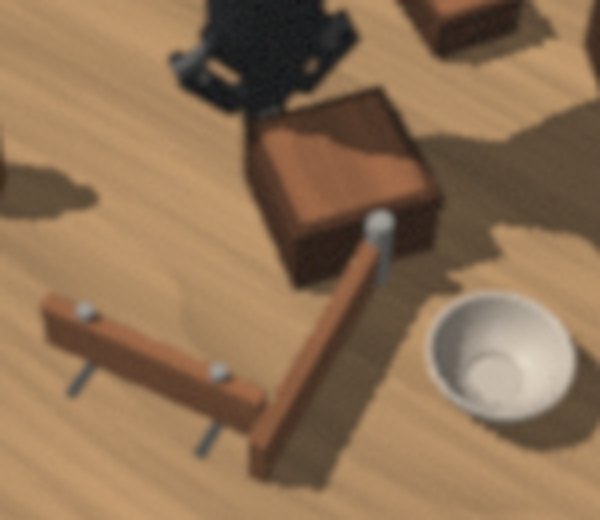

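The box is now turned further, with top corners at (245,120), (380,90), (440,192) and (295,227). It touches the post, and the fingers are on its near face.

```bash
python3 - <<'E'
from h import *
S=pickle.load(open("s.pkl","rb"))
q=np.array([hit(S,(254.9+u/4,169.9+v/4),.06) for u,v in((245,120),(380,90),(440,192),(295,227))])-[.5966,.0836]
C=np.array([[.9895,.1445],[-.1445,.9895]])
q=q@C.T;print(q.round(4),q.mean(0))
for i in range(4):
    e=q[(i+1)%4]-q[i];print(np.linalg.norm(e),np.degrees(np.arctan2(e[1],e[0])))
# colour stats
T=pickle.load(open("top0.pkl","rb"))["frame"];h=cv2.cvtColor(T,cv2.COLOR_BGR2HSV)
for n,(u,v) in dict(boxtop=(282,209),rim=(303,215),side=(285,233),wood=(350,210),woodsh=(248,238),fence=(263,150),big=(203,293)).items(): print(n,h[v-1:v+2,u-1:u+2].reshape(-1,3).mean(0).round(0))
E
```

```text
[[-0.0354 -0.1117]
 [-0.0995 -0.0441]
 [-0.0397  0.0249]
 [ 0.027  -0.0441]] [-0.03689627 -0.04373429]
0.09312898319761856 133.4969730865087
0.09130759717609559 49.08592008188656
0.09592027437685877 -45.98594493999948
0.09194210860054072 -132.6956681288283
boxtop [ 12. 176. 136.]
rim [ 11. 177.  76.]
side [ 13. 147.  60.]
wood [ 16. 140. 172.]
woodsh [ 15. 138.  88.]
fence [ 12. 174. 135.]
big [ 12. 177. 138.]
```

```bash
python3 - <<'E'
import numpy as np
def W(v):
    th=np.radians(8.3);return np.array([.5966,.0836])+np.array([[np.cos(th),-np.sin(th)],[np.sin(th),np.cos(th)]])@v
def P(f,o,sc):
    f=np.radians(f);yb=np.array([np.cos(f),np.sin(f)]);xb=np.array([np.sin(f),-np.cos(f)])
    return W(-(58+o)*yb+(sc-.0725)*xb) if 0 else W(-(.058+o)*yb+(sc-.0725)*xb)
a=lambda i:P(46+4*i,.028-.0006*i,.004-.0014*i)
print(a(0))
for i in range(11): print(46+4*i+4,(a(i+1)-a(i)).round(4)/2,a(i+1).round(4))
E
```

```text
[0.49078773 0.05373339]
50 [ 0.00075 -0.00305] [0.4923 0.0477]
54 [ 0.0009 -0.003 ] [0.4941 0.0417]
58 [ 0.00105 -0.00295] [0.4962 0.0357]
62 [ 0.00125 -0.00295] [0.4987 0.0299]
66 [ 0.0014  -0.00285] [0.5015 0.0241]
70 [ 0.00155 -0.0028 ] [0.5046 0.0185]
74 [ 0.00175 -0.00275] [0.508 0.013]
78 [ 0.0019  -0.00265] [0.5118 0.0077]
82 [ 0.00205 -0.00255] [0.5159 0.0026]
86 [ 0.0022  -0.00245] [ 0.5203 -0.0024]
90 [ 0.00235 -0.00235] [ 0.525  -0.0071]
```

play_rows --series '[[[-0.005, -0.006, 0.01, 0, 0, 0, 0], [0, 0, 0.03, 0, 0, 0, 0], [0, 0, 0.03, 0, 0, 0, 0], [-0.018, 0.025, 0, 0, 0, 0, 0], [-0.018, 0.025, 0, 0, 0, 0, 0], [-0.018, 0.025, 0, 0, 0, 0, 0], [-0.018, 0.025, 0, 0, 0, 0, 0], [0, 0, -0.035, 0, 0, 0, 0], [0, 0, -0.035, 0, 0, 0, 0], [0, 0, 0, 0, 0, 0, 0]]]'

```text
time: 9.65
tool_pos: [0.4757, 0.0627, 0.0183]
tool_rot: [-0.002, 0.887, 0.461, -0.003]
contact_force: [-1.3, -0.5, 0.0]
gripper_width: -0.004
grasp_force: 0.0
```

play_rows --series '[[[0.004, -0.0025, 0.003, 0, 0, 0, 0], [0.004, -0.0025, 0, 0, 0, 0, 0], [0.003, -0.0018, 0, 0, 0, 0, 0], [0.003, -0.0015, 0, 0, 0, 0, 0]]]'

```text
time: 10.05
tool_pos: [0.4949, 0.0537, 0.0261]
tool_rot: [0.0, 0.888, 0.461, 0.001]
contact_force: [-2.3, 1.0, 1.7]
gripper_width: 0.002
grasp_force: 1.1
```

play_rows --series '[[[0.0008, -0.003, 0, 0, 0, 2, 0], [0.0008, -0.003, 0, 0, 0, 2, 0], [0.001, -0.003, 0, 0, 0, 2, 0], [0.001, -0.003, 0, 0, 0, 2, 0], [0.001, -0.003, 0, 0, 0, 2, 0], [0.001, -0.003, 0, 0, 0, 2, 0]]]'

```text
time: 10.65
tool_pos: [0.499, 0.036, 0.0248]
tool_rot: [-0.0, 0.834, 0.552, -0.0]
contact_force: [-2.8, 1.2, 0.4]
gripper_width: 0.003
grasp_force: 1.0
```

play_rows --series '[[[0.0012, -0.003, 0, 0, 0, 2, 0], [0.0012, -0.003, 0, 0, 0, 2, 0], [0.0014, -0.0029, 0, 0, 0, 2, 0], [0.0014, -0.0029, 0, 0, 0, 2, 0], [0.0016, -0.0028, 0, 0, 0, 2, 0], [0.0016, -0.0028, 0, 0, 0, 2, 0], [0.0018, -0.0028, 0, 0, 0, 2, 0], [0.0018, -0.0028, 0, 0, 0, 2, 0]]]'

```text
time: 11.45
tool_pos: [0.511, 0.0129, 0.0247]
tool_rot: [-0.0, 0.749, 0.662, -0.0]
contact_force: [-2.1, 0.3, 1.1]
gripper_width: -0.002
grasp_force: 1.0
```

```bash
cat > box.py <<'E'
from h import *
from plant import manip
C=np.array([[.9895,.1445],[-.1445,.9895]])
def look(name):
    f=manip.grab_frame(name);h=cv2.cvtColor(f["frame"],cv2.COLOR_BGR2HSV)
    m=cv2.inRange(h,(9,150,40),(14,255,160));m=cv2.morphologyEx(m,cv2.MORPH_OPEN,np.ones((3,3)))
    cs,_=cv2.findContours(m,cv2.RETR_EXTERNAL,cv2.CHAIN_APPROX_NONE)
    for c in cs:
        if cv2.contourArea(c)<300: continue
        w=(np.array([hit(f,p[0],.06) for p in c])-[.5966,.0836])@C.T
        if np.linalg.norm(w.mean(0))>.15: continue
        print(name,cv2.contourArea(c),cv2.minAreaRect((w*1000).astype(np.float32)))
        a=cv2.approxPolyDP((w*1000).astype(np.float32),6,True)[:,0];print(a.round(0).tolist())
look("scene");look("top")
s=manip.state();p=(np.array(s["tool_pos"])[:2]-[.5966,.0836])@C.T;print(p,s["tool_pos"],s["contact_force"])
E
python3 box.py
```

```text
top 494.5 ((114.17855834960938, -76.25110626220703), (165.36209106445312, 57.926666259765625), 78.2603530883789)
[[147.0, 1.0], [100.0, -4.0], [99.0, -13.0], [128.0, -9.0], [110.0, -19.0], [112.0, -160.0], [127.0, -155.0], [125.0, -18.0], [158.0, -6.0]]
[-0.0946887  -0.05794519] [0.5112778  0.01258005 0.02471395] [-0.1092666   0.09855007 -0.34404121]
```

play_rows --series '[[[0.002, -0.0027, 0, 0, 0, 2, 0], [0.002, -0.0027, 0, 0, 0, 2, 0], [0.002, -0.0026, 0, 0, 0, 2, 0], [0.002, -0.0026, 0, 0, 0, 2, 0], [0.0022, -0.0025, 0, 0, 0, 2, 0], [0.0022, -0.0025, 0, 0, 0, 2, 0]]]'

```text
time: 12.15
tool_pos: [0.5232, -0.0026, 0.0244]
tool_rot: [-0.0, 0.676, 0.737, -0.0]
contact_force: [-1.6, 0.8, 0.4]
gripper_width: 0.0
grasp_force: 0.9
```

play_rows --series '[[[-0.02, -0.002, 0, 0, 0, 0, 0], [-0.01, -0.002, 0.02, 0, 0, 0, 0], [0, 0, 0.04, 0, 0, 0, 0], [-0.01, -0.04, 0.03, 0, 0, 0, 0], [-0.01, -0.04, 0.02, 0, 0, 0, 0], [-0.01, -0.04, 0.02, 0, 0, 0, 0], [-0.01, -0.04, 0, 0, 0, 0, 0]]]'

```text
time: 12.85
tool_pos: [0.4553, -0.1684, 0.1583]
tool_rot: [0.004, 0.676, 0.737, 0.001]
contact_force: [1.1, -0.6, 0.4]
gripper_width: 0.002
grasp_force: 0.0
```

```bash
python3 box.py; python3 look.py f
```

```text
top 777.0 ((-11.726905822753906, -58.66542434692383), (106.14762878417969, 99.50006103515625), 83.65302276611328)
[[30.0, -116.0], [36.0, -78.0], [23.0, -109.0], [-11.0, -101.0], [2.0, -23.0], [9.0, -24.0], [1.0, -77.0], [8.0, -80.0], [-3.0, -90.0], [6.0, -91.0], [18.0, -70.0], [16.0, -24.0], [29.0, -18.0], [13.0, -8.0], [-17.0, -12.0], [-7.0, -22.0], [-20.0, -98.0], [-56.0, -92.0], [-41.0, -15.0], [-22.0, -10.0], [-49.0, -5.0], [-67.0, -102.0]]
top 363.0 ((117.25829315185547, -85.94141387939453), (17.009469985961914, 151.2308807373047), 0.041567862033843994)
[[124.0, -162.0], [121.0, -10.0], [109.0, -30.0], [109.0, -158.0]]
[-0.17824556 -0.23020554] [ 0.45348936 -0.16994727  0.15566499] [ 0.03148141 -0.76743671  0.01788114]
-0.17793035565957244 -0.22806475519434266 [ 0.45349191 -0.1677834   0.15468171] [-0.21583031  0.52101403 -0.44724678] 13.0
```

View pics/f.png

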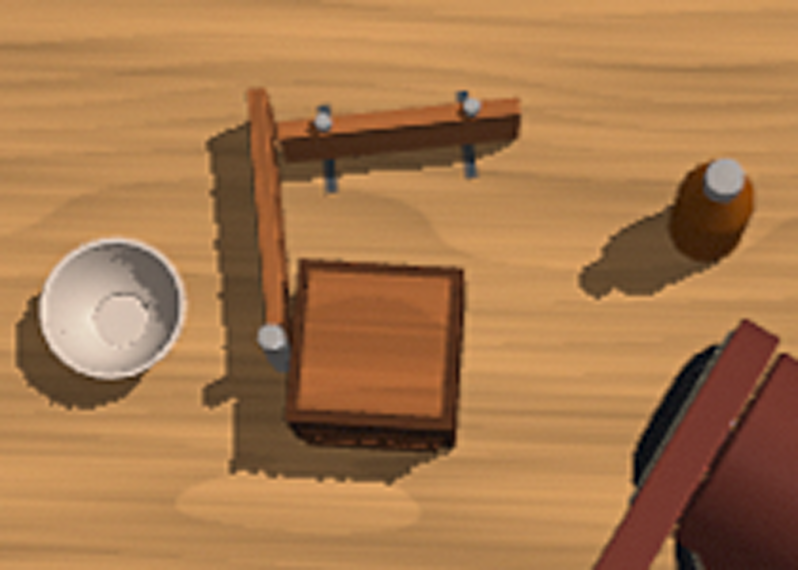

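Picture f: the box lies right of the fence with its drawer facing the open side. Its top corners are (300,262), (463,268), (452,430) and (290,422), still some degrees short of square.

```bash
cat > m.py <<'E'
from h import *
C=np.array([[.9895,.1445],[-.1445,.9895]])
def four(T,pts):
    q=(np.array([hit(T,p,.06) for p in pts])-[.5966,.0836])@C.T
    print(q.round(4).tolist(),q.mean(0).round(4))
    for i in range(4):
        e=q[(i+1)%4]-q[i];print(round(np.linalg.norm(e),4),round(np.degrees(np.arctan2(e[1],e[0])),1))
E
python3 - <<'E'
from m import *
T=pickle.load(open("t.pkl","rb"))
four(T,[(189.6+u/3.8,89.6+v/3.8) for u,v in((300,262),(463,268),(452,430),(290,422))])
E
```

```text
[[0.0459, -0.0212], [0.0315, -0.1177], [-0.0659, -0.1008], [-0.0506, -0.0069]] [-0.0098 -0.0616]
0.0976 -98.5
0.0988 170.1
0.0951 80.8
0.0976 -8.4
```

play_rows --series '[[[0.037, 0.0214, 0, 0, 0, 0.8, 0], [0.037, 0.0214, 0, 0, 0, 0.8, 0], [0.037, 0.0214, 0, 0, 0, 0.8, 0], [0.037, 0.0214, 0, 0, 0, 0.8, 0], [0.037, 0.0214, 0, 0, 0, 0.8, 0], [0, 0, -0.033, 0, 0, 0, 0], [0, 0, -0.033, 0, 0, 0, 0], [0, 0, -0.033, 0, 0, 0, 0], [0, 0, -0.033, 0, 0, 0, 0], [-0.0008, 0.005, 0, 0, 0, 0, 0]]]'

```text
time: 14.0
tool_pos: [0.6329, -0.0514, 0.0153]
tool_rot: [-0.005, 0.65, 0.76, -0.003]
contact_force: [-1.0, 0.8, -1.2]
gripper_width: -0.001
grasp_force: 0.0
```

play_rows --series '[[[-0.0008, 0.005, 0, 0, 0, 0, 0], [-0.0006, 0.004, 0, 0, 0, 0, 0], [-0.0006, 0.004, 0, 0, 0, 0, 0], [-0.0004, 0.003, 0, 0, 0, 0, 0]]]'

```text
time: 14.4
tool_pos: [0.637, -0.0378, 0.0241]
tool_rot: [0.002, 0.65, 0.76, 0.001]
contact_force: [-0.1, -2.7, 0.9]
gripper_width: -0.002
grasp_force: 1.0
```

```bash
cat > st.py <<'E'
import numpy as np
from plant import manip
C=np.array([[.9895,.1445],[-.1445,.9895]])
s=manip.state();print(((np.array(s["tool_pos"])[:2]-[.5966,.0836])@C.T*1000).round(1),s["tool_pos"][2],(C@s["contact_force"][:2]).round(2),s["contact_force"][2],s["time"])
E
python3 st.py
```

```text
[  22.4 -126. ] 0.024098561880359838 [-0.46 -2.61] 0.9122698748316749 14.4
```

play_rows --series '[[[-0.0003, 0.002, 0, 0, 0, 0, 0], [-0.0003, 0.002, 0, 0, 0, 0, 0], [-0.0003, 0.002, 0, 0, 0, 0, 0]]]'

```text
time: 14.7
tool_pos: [0.6357, -0.0337, 0.0227]
tool_rot: [0.003, 0.65, 0.76, -0.0]
contact_force: [3.8, -10.9, -0.9]
gripper_width: -0.001
grasp_force: 5.5
```

play_rows --series '[[[-0.0002, 0.001, 0, 0, 0, 0, 0], [-0.0002, 0.001, 0, 0, 0, 0, 0]]]'

```text
time: 14.9
tool_pos: [0.6361, -0.0335, 0.0229]
tool_rot: [0.004, 0.65, 0.76, -0.001]
contact_force: [5.2, -13.8, -2.1]
gripper_width: 0.0
grasp_force: 7.2
```

```bash
python3 st.py
```

```text
[  22.2 -121.6] 0.022888412029585983 [  3.13 -14.36] -2.119970419077775 14.9
```

play_rows --series '[[[0.003, -0.02, 0, 0, 0, 0, 0], [0.002, -0.02, 0.02, 0, 0, 0, 0], [0, 0, 0.04, 0, 0, 0, 0], [-0.025, -0.03, 0.03, 0, 0, -8.5, 0.5], [-0.025, -0.03, 0.03, 0, 0, -8.5, 0.5], [-0.03, -0.03, 0.01, 0, 0, -8.5, 0.5], [-0.03, -0.02, 0, 0, 0, -8.5, 0.5], [-0.03, -0.02, 0, 0, 0, -8.5, 0.5], [-0.03, 0, 0, 0, 0, -8.5, 0.5], [-0.02, 0, 0, 0, 0, -8.5, 0.5]]]'

```text
time: 15.9
tool_pos: [0.447, -0.1997, 0.1511]
tool_rot: [-0.001, 0.943, 0.333, -0.0]
contact_force: [-0.5, 0.1, -0.5]
gripper_width: 0.497
grasp_force: 0.0
```

```bash
cat > edge.py <<'E'
from m import *
from plant import manip
f=manip.grab_frame("top");h=cv2.cvtColor(f["frame"],cv2.COLOR_BGR2HSV)
m=cv2.inRange(h,(0,140,20),(14,255,160));m=cv2.morphologyEx(m,cv2.MORPH_CLOSE,np.ones((5,5)))
yy,xx=np.mgrid[:400,:640];roi=np.zeros((400,640),np.uint8)
poly=[proj(f,(*(np.array([.5966,.0836])+C.T@np.array(p)),.06)) for p in((-.1,-.0),(.1,-.0),(.1,-.14),(-.1,-.14))]
cv2.fillConvexPoly(roi,np.array(poly).astype(int),255);m&=roi
cs,_=cv2.findContours(m,cv2.RETR_EXTERNAL,cv2.CHAIN_APPROX_NONE);c=max(cs,key=cv2.contourArea)
w=(np.array([hit(f,p[0],.06) for p in c])-[.5966,.0836])@C.T*1000
print(cv2.contourArea(c),w.min(0),w.max(0))
for n,sel in(("right",(w[:,1]<w[:,1].min()+16)&(abs(w[:,0]-w[:,0].mean())<32)),("front",(w[:,0]>w[:,0].max()-16)&(abs(w[:,1]+58)<32))):
    v=cv2.fitLine(w[sel].astype(np.float32),cv2.DIST_HUBER,0,.01,.01).ravel();print(n,sel.sum(),np.degrees(np.arctan2(v[1],v[0])).round(1),v[2:])
E
python3 edge.py; python3 st.py
```

```text
2308.0 [ -79.09889206 -111.47645658] [101.27339004   1.99992041]
right 32 -2.8 [   4.373144 -108.5632  ]
[-190.6 -258.1] 0.15074779159674012 [ 1.37 -0.86] -0.2661897423785001 15.95Traceback (most recent call last):
  File "edge.py", line 12, in <module>
    v=cv2.fitLine(w[sel].astype(np.float32),cv2.DIST_HUBER,0,.01,.01).ravel();print(n,sel.sum(),np.degrees(np.arctan2(v[1],v[0])).round(1),v[2:])
      ~~~~~~~~~~~^^^^^^^^^^^^^^^^^^^^^^^^^^^^^^^^^^^^^^^^^^^^^^^^^^^^
cv2.error: OpenCV(4.12.0) /io/opencv/modules/imgproc/src/linefit.cpp:50: error: (-215:Assertion failed) count > 0 in function 'fitLine2D_wods'
```

play_rows --series '[[[0.0093, 0.035, 0, 0, 0, -5.1, 0.5], [0.0093, 0.035, 0, 0, 0, -5.1, 0.5], [0.0093, 0.035, 0, 0, 0, -5.1, 0.5], [0.0093, 0.035, 0, 0, 0, -5.1, 0.5], [0.0093, 0.035, 0, 0, 0, -5.1, 0.5], [0.0093, 0.035, 0, 0, 0, -5.1, 0.5], [0, 0, -0.044, 0, 0, 0, 0.5], [0, 0, -0.044, 0, 0, 0, 0.5], [0, 0, -0.044, 0, 0, 0, 0.5], [0, 0, 0, 0, 0, 0, 0.5]]]'

```text
time: 16.95
tool_pos: [0.4987, 0.0116, 0.0129]
tool_rot: [-0.002, 0.997, 0.078, -0.007]
contact_force: [-1.7, -0.2, -0.7]
gripper_width: 0.499
grasp_force: 0.0
```

play_rows --series '[[[0.005, 0.0007, 0, 0, 0, 0, 0.5], [0.005, 0.0007, 0, 0, 0, 0, 0.5], [0.004, 0.0006, 0, 0, 0, 0, 0.5], [0.003, 0.0004, 0, 0, 0, 0, 0.5], [0.003, 0.0004, 0, 0, 0, 0, 0.5], [0.003, 0.0004, 0, 0, 0, 0, 0.5]]]'

```text
time: 17.55
tool_pos: [0.5278, 0.0132, 0.0201]
tool_rot: [0.0, 0.997, 0.077, -0.0]
contact_force: [-2.5, -1.6, 0.9]
gripper_width: 0.501
grasp_force: 1.3
```

```bash
python3 st.py
```

```text
[-78.2 -59.7] 0.020072955399793316 [-2.75 -1.23] 0.8860018652964206 17.55
```

play_rows --series '[[[0.004, 0.0007, 0, 0, 0, 0, 0.5], [0.004, 0.0007, 0, 0, 0, 0, 0.5], [0.004, 0.0007, 0, 0, 0, 0, 0.5], [0.004, 0.0007, 0, 0, 0, 0, 0.5], [0.004, 0.0007, 0, 0, 0, 0, 0.5], [0.004, 0.0007, 0, 0, 0, 0, 0.5], [0.004, 0.0007, 0, 0, 0, 0, 0.5]]]'

```text
time: 18.25
tool_pos: [0.5561, 0.0184, 0.0196]
tool_rot: [-0.0, 0.997, 0.077, -0.0]
contact_force: [-2.3, -2.2, -1.0]
gripper_width: 0.502
grasp_force: 1.2
```

play_rows --series '[[[0.004, 0.0007, 0, 0, 0, 0, 0.5], [0.004, 0.0007, 0, 0, 0, 0, 0.5], [0.004, 0.0007, 0, 0, 0, 0, 0.5], [0.004, 0.0007, 0, 0, 0, 0, 0.5], [0.004, 0.0007, 0, 0, 0, 0, 0.5], [0.004, 0.0007, 0, 0, 0, 0, 0.5], [0.004, 0.0007, 0, 0, 0, 0, 0.5]]]'

```text
time: 18.95
tool_pos: [0.5842, 0.0232, 0.0198]
tool_rot: [0.0, 0.997, 0.077, 0.0]
contact_force: [-3.1, -1.5, 0.9]
gripper_width: 0.501
grasp_force: 1.3
```

```bash
python3 st.py
```

```text
[-21.  -57.9] 0.019782765913938547 [-3.25 -1.01] 0.9314271455261501 18.95
```

play_rows --series '[[[0.004, 0.0007, 0, 0, 0, 0, 0.5], [0.004, 0.0007, 0, 0, 0, 0, 0.5], [0.004, 0.0007, 0, 0, 0, 0, 0.5], [0.003, 0.0005, 0, 0, 0, 0, 0.5], [0.002, 0.0003, 0, 0, 0, 0, 0.5]]]'

```text
time: 19.45
tool_pos: [0.6012, 0.0262, 0.0198]
tool_rot: [-0.0, 0.997, 0.077, 0.0]
contact_force: [-3.4, -1.1, 2.0]
gripper_width: 0.5
grasp_force: 1.4
```

play_rows --series '[[[0.002, 0.0003, 0, 0, 0, 0, 0.5], [0.002, 0.0003, 0, 0, 0, 0, 0.5]]]'

```text
time: 19.65
tool_pos: [0.605, 0.0267, 0.0198]
tool_rot: [-0.0, 0.997, 0.077, -0.0]
contact_force: [-1.7, -0.9, -0.1]
gripper_width: 0.498
grasp_force: 1.4
```

```bash
python3 st.py
```

```text
[  0.1 -57.5] 0.019778973617389353 [-1.84 -0.64] -0.07634945053671338 19.65
```

play_rows --series '[[[0.002, 0.0003, 0, 0, 0, 0, 0.5], [0.002, 0.0003, 0, 0, 0, 0, 0.5], [0.002, 0.0003, 0, 0, 0, 0, 0.5]]]'

```text
time: 19.95
tool_pos: [0.611, 0.0276, 0.0197]
tool_rot: [-0.0, 0.997, 0.077, 0.0]
contact_force: [-2.9, -1.8, 1.2]
gripper_width: 0.501
grasp_force: 1.4
```

play_rows --series '[[[0.0015, 0.0002, 0, 0, 0, 0, 0.5], [0.0015, 0.0002, 0, 0, 0, 0, 0.5]]]'

```text
time: 20.15
tool_pos: [0.6139, 0.0281, 0.0197]
tool_rot: [-0.0, 0.997, 0.077, -0.0]
contact_force: [-3.2, -1.6, 0.8]
gripper_width: 0.504
grasp_force: 1.4
```

play_rows --series '[[[0.0015, 0.0002, 0, 0, 0, 0, 0.5], [0.0015, 0.0002, 0, 0, 0, 0, 0.5]]]'

```text
time: 20.35
tool_pos: [0.6161, 0.0284, 0.0196]
tool_rot: [-0.0, 0.997, 0.077, -0.001]
contact_force: [-7.3, -3.0, 4.2]
gripper_width: 0.498
grasp_force: 4.1
```

play_rows --series '[[[0.0015, 0.0002, 0, 0, 0, 0, 0.5]]]'

```text
time: 20.45
tool_pos: [0.6161, 0.0284, 0.0192]
tool_rot: [0.0, 0.997, 0.077, -0.003]
contact_force: [-12.2, -4.2, 6.2]
gripper_width: 0.503
grasp_force: 6.3
```

play_rows --series '[[[0.0015, 0.0002, 0, 0, 0, 0, 0.5]]]'

```text
time: 20.55
tool_pos: [0.6161, 0.0284, 0.0186]
tool_rot: [0.0, 0.997, 0.076, -0.005]
contact_force: [-16.3, -4.4, 7.9]
gripper_width: 0.496
grasp_force: 8.4
```

play_rows --series '[[[-0.0013, -0.0002, 0, 0, 0, 0, 0.5], [0, 0, 0, 0, 0, 0, 0.5], [0, 0, 0, 0, 0, 0, 0.5]]]'

```text
time: 20.85
tool_pos: [0.6161, 0.0283, 0.0186]
tool_rot: [-0.0, 0.997, 0.077, -0.003]
contact_force: [-9.1, -3.2, 2.8]
gripper_width: 0.499
grasp_force: 4.4
```

play_rows --series '[[[0, 0, 0, 0, 0, 0, 0.5], [0, 0, 0, 0, 0, 0, 0.5], [0, 0, 0, 0, 0, 0, 0.5], [0, 0, 0, 0, 0, 0, 0.5], [0, 0, 0, 0, 0, 0, 0.5], [0, 0, 0, 0, 0, 0, 0.5], [0, 0, 0, 0, 0, 0, 0.5], [0, 0, 0, 0, 0, 0, 0.5]]]'

```text
time: 21.65
tool_pos: [0.6161, 0.0283, 0.0186]
tool_rot: [-0.0, 0.997, 0.077, -0.003]
contact_force: [-7.4, -2.1, 2.7]
gripper_width: 0.503
grasp_force: 4.4
```

```bash
python3 st.py
```

```text
[ 11.3 -57.5] 0.01860076851861123 [-7.61 -1.03] 2.7357230832432338 21.65
```

play_rows --series '[[[0.0008, 0.0001, 0, 0, 0, 0, 0.5], [0, 0, 0, 0, 0, 0, 0.5], [0, 0, 0, 0, 0, 0, 0.5], [0, 0, 0, 0, 0, 0, 0.5], [0, 0, 0, 0, 0, 0, 0.5], [0, 0, 0, 0, 0, 0, 0.5], [0, 0, 0, 0, 0, 0, 0.5], [0, 0, 0, 0, 0, 0, 0.5], [0, 0, 0, 0, 0, 0, 0.5], [0, 0, 0, 0, 0, 0, 0.5]]]'

```text
time: 22.65
tool_pos: [0.6161, 0.0283, 0.0186]
tool_rot: [0.0, 0.997, 0.076, -0.004]
contact_force: [-11.2, -3.6, 5.2]
gripper_width: 0.498
grasp_force: 5.9
```

play_rows --series '[[[0, 0, 0, 0, 0, 0, 0.5], [0, 0, 0, 0, 0, 0, 0.5], [-0.005, -0.0007, 0, 0, 0, 0, 0.5], [-0.02, -0.003, 0, 0, 0, 0, 0.5], [-0.02, -0.003, 0.02, 0, 0, 0, 0.5], [0, 0, 0.04, 0, 0, 0, 0], [-0.03, -0.04, 0.04, 0, 0, 8, 0], [-0.03, -0.04, 0.02, 0, 0, 8, 0], [-0.01, -0.045, 0, 0, 0, 8, 0], [0, -0.045, 0, 0, 0, 8, 0]]]'

```text
time: 23.65
tool_pos: [0.5139, -0.1357, 0.1315]
tool_rot: [0.002, 0.937, 0.349, 0.002]
contact_force: [0.5, -0.3, -0.8]
gripper_width: -0.003
grasp_force: 0.0
```

```bash
sed -i 's/(-.1,-.0),(.1,-.0),(.1,-.14),(-.1,-.14)/(-.03,-.03),(.11,-.03),(.11,-.14),(-.03,-.14)/; s/,("front".*))):/):/; s/for n,sel in(("right",\(.*\)):$/for n,sel in[("right",\1]:/' edge.py; grep -n "for n" edge.py; python3 edge.py; python3 st.py
```

```text
11:for n,sel in[("right",(w[:,1]<w[:,1].min()+16)&(abs(w[:,0]-w[:,0].mean())<32))]:
971.5 [  13.50608794 -139.22228824] [112.6118455  -27.16106164]
[-114.1 -211.2] 0.1314570801115148 [-1.69 -3.11] 0.7979879403541603 23.7Traceback (most recent call last):
  File "edge.py", line 12, in <module>
    v=cv2.fitLine(w[sel].astype(np.float32),cv2.DIST_HUBER,0,.01,.01).ravel();print(n,sel.sum(),np.degrees(np.arctan2(v[1],v[0])).round(1),v[2:])
      ~~~~~~~~~~~^^^^^^^^^^^^^^^^^^^^^^^^^^^^^^^^^^^^^^^^^^^^^^^^^^^^
cv2.error: OpenCV(4.12.0) /io/opencv/modules/imgproc/src/linefit.cpp:50: error: (-215:Assertion failed) count > 0 in function 'fitLine2D_wods'
```

```bash
cat > edge2.py <<'E'
from m import *
from plant import manip
f=manip.grab_frame("top");h=f["frame"].max(2).astype(np.float32)  # value
def val(x,y,z=.06):
    u=proj(f,(*(np.array([.5966,.0836])+C.T@np.array([x,y])),z));return cv2.getRectSubPix(h,(1,1),tuple(map(float,u)))[0,0]
def edge(fixed,rng,ax):
    out=[]
    for a in fixed:
        v=np.array([val(a,r) if ax==0 else val(r,a) for r in rng]);g=np.diff(v);i=g.argmax();out.append((a,rng[i]))
    o=np.array(out)*1000;p=np.polyfit(o[:,0],o[:,1],1);r=o[:,1]-np.polyval(p,o[:,0]);k=abs(r)<3
    p=np.polyfit(o[k,0],o[k,1],1);print(k.sum(),"slope deg",np.degrees(np.arctan(p[0])).round(2),"mid",np.polyval(p,o[:,0].mean()).round(1))
edge(np.arange(.035,.1,.004),np.arange(-.09,-.13,-.0005),0)
E
python3 edge2.py
```

```text
16 slope deg -0.56 mid -107.6
```

play_rows --series '[[[0.026, 0.0126, 0, 0, 0, 8.2, 0], [0.026, 0.0126, 0, 0, 0, 8.2, 0], [0.026, 0.0126, 0, 0, 0, 8.2, 0], [0.026, 0.0126, 0, 0, 0, 8.2, 0], [0.026, 0.0126, 0, 0, 0, 8.2, 0], [0.026, 0.0126, 0, 0, 0, 8.2, 0], [0.026, 0.0126, 0, 0, 0, 8.2, 0], [0, 0, -0.036, 0, 0, 0, 0], [0, 0, -0.036, 0, 0, 0, 0], [0, 0, -0.034, 0, 0, 0, 0]]]'

```text
time: 24.75
tool_pos: [0.6965, -0.0449, 0.0224]
tool_rot: [0.001, 0.657, 0.754, 0.001]
contact_force: [0.3, -0.4, 1.1]
gripper_width: -0.006
grasp_force: 0.0
```

play_rows --series '[[[-0.001, 0.007, 0, 0, 0, 0, 0], [-0.001, 0.007, 0, 0, 0, 0, 0], [-0.0007, 0.005, 0, 0, 0, 0, 0], [-0.0004, 0.003, 0, 0, 0, 0, 0], [-0.0003, 0.002, 0, 0, 0, 0, 0]]]'

```text
time: 25.25
tool_pos: [0.6935, -0.0219, 0.026]
tool_rot: [0.002, 0.657, 0.754, 0.001]
contact_force: [0.1, -0.7, 0.2]
gripper_width: -0.002
grasp_force: 0.0
```

```bash
python3 st.py
```

```text
[  80.7 -118.4] 0.025987560106798004 [ 0.02 -0.67] 0.1974595520502252 25.25
```

play_rows --series '[[[-0.0002, 0.001, 0, 0, 0, 0, 0], [-0.0002, 0.001, 0, 0, 0, 0, 0]]]'

```text
time: 25.45
tool_pos: [0.6931, -0.0219, 0.0252]
tool_rot: [0.002, 0.657, 0.754, 0.0]
contact_force: [0.6, -6.1, 3.1]
gripper_width: 0.002
grasp_force: 3.5
```

play_rows --series '[[[-0.0002, 0.001, 0, 0, 0, 0, 0], [-0.0002, 0.001, 0, 0, 0, 0, 0]]]'

```text
time: 25.65
tool_pos: [0.6931, -0.0219, 0.0253]
tool_rot: [0.004, 0.657, 0.754, -0.001]
contact_force: [3.0, -12.2, 1.8]
gripper_width: 0.001
grasp_force: 6.4
```

```bash
python3 st.py
```

```text
[  80.2 -118.3] 0.025307202382761514 [  1.25 -12.52] 1.845008636085316 25.65
```

play_rows --series '[[[0.001, -0.006, 0, 0, 0, 0, 0], [0.003, -0.02, 0, 0, 0, 0, 0], [0, 0, 0.04, 0, 0, 0, 0], [0, 0, 0.04, 0, 0, 0, 0], [-0.03, -0.03, 0.04, 0, 0, 0, 0], [-0.04, -0.03, 0.02, 0, 0, 0, 0], [-0.04, -0.03, 0, 0, 0, 0, 0], [-0.04, -0.03, 0, 0, 0, 0, 0], [0, 0, 0, 0, 0, 0, 0]]]'

```text
time: 26.55
tool_pos: [0.548, -0.1609, 0.1552]
tool_rot: [-0.001, 0.659, 0.752, -0.001]
contact_force: [0.8, -0.1, -0.4]
gripper_width: -0.001
grasp_force: 0.0
```

```bash
python3 edge2.py; python3 -c "
from plant import manip
print(manip.job_done())"
```

```text
16 slope deg -0.56 mid -107.6
the job is handed in; nothing more can be done
None
```

I handed the job in at about 26.6 s. By my measurements the box was turned a quarter round the post and sits flush against the fence and the back rail. I pressed it on the rail with about 8–11 N at the wrist for roughly 2 s, with a peak of about 16 N. The hand-in call gave no verdict.

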